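# Refit the clevis pin of a batter depositor after washing-up

## Robot

A 6-joint arm with a two-finger parallel gripper is mounted at the origin on a cart in front of the work surface, level with it; the furniture and walls round the work are solid. World frame = base frame: x ahead of the robot, y to its left, z up, the work surface at z = 0. Lengths are in mm, angles in rad, forces in N, time in s.
With the tool pointing down it reaches from about 275 to 1000 mm from the base axis. Payload 8.4 kg.
Tool frame: the origin (TCP) lies between the finger pads; the fingertips stand 22 mm ahead of it and the grasp point (between the pads) lies 3 mm ahead of it (r.nose_length is the z of the fingertips in the tool frame, in mm); z points along the fingers, y is the line along which they close (so a half turn about z gives the same grasp; the last joint's range is limited). The gripper opens to 85 mm and grips with 20 to 120 N. Pads are 22 mm wide; open, the fingers measure 114 mm over their backs; the gripper's body (76 mm by 85 mm) begins 54 mm behind the grasp point. The pads swing forward as they close: fully open they stand 13 mm farther back than shut.
Start: joints at [1.323, 0.353, 1.633, -0, 1.155, -0.002], TCP at [152.081, 606.217, 253.281] pointing down, gripper open.
Joint ranges: [-2.63, 2.63], [-0.92, 2.1], [0.06, 2.66], [-1.3, 4.44], [0, 2.69], [-3.02, 3.02]. Speed limits (rad/s): [2.22, 2.22, 2.79, 3.14, 3.14, 3.14].

## Interface

Orientations are given as [roll, pitch, yaw] about the fixed x, y, z axes, in that order (R = Rz(yaw) Ry(pitch) Rx(roll)).
In Python, from rig import r gives the robot as it stands.
- The arm moves only by the shell command python3 steer.py 'ROWS' [FORCE]. ROWS is rows parted by semicolons, their numbers by spaces, 1 to 5 of them, each of 7 numbers: a rotation vector rx, ry, rz in rad, then dx, dy, dz in mm, then the opening from 0.0 (shut) to 1.0 (fully open); each row shifts and turns the commanded pose from where the row before left it, along the tool's axes as they then stand; what a row does not reach is not made up. A row lasts 1/12 s, in which the tool goes at most 41.7 mm and 0.125 rad, less where a joint would pass 70% of its speed; a pose out of reach is approached as far as the arm can. The fingers move at their own pace and stop on an object; FORCE is the grip in N (left out, the last holds). Time passes only in rows, so rows that do not move let the fingers close. It prints the time, the measured TCP pose, the force, the opening and the grip force at its end.
- r.sense(): the state, without advancing time (a new reading comes with each control period).
- r.grab_frame(name): name is "scene" or "top" or "wrist"; returns the picture (420x560x3 uint8, red, green, blue); there is no depth.
- r.camera_params(name): a dict with "fx", "fy", "cx", "cy" (pixels), "rvec" (rotation vector, rad) and "tvec" (3), from world to camera coordinates, as OpenCV has them. Camera axes: x right, y down, z forward; pixel columns grow to the right and rows downward; lengths in mm; the calibration is good to about 2 mm. The wrist camera is an equidistant fisheye: a pixel r from the principal point sees the ray r / f radians off the axis. A picture is of the moment at which its call begins: read the wrist's pose just before it. camera_params takes no time and is no camera call; for the wrist camera it gives the pose at the moment of the call.
- r.sign_off(): hands the job in; it is judged then, once.
The state is a dict: "clock": time; "qpos": joint angles; "qvel": joint speeds; "joint_efforts": joint torques, N m; "eef_pos": TCP position; "tcp_rot": TCP orientation; "contact_force": force on the tool from outside, world axes, zero at the start; "wrist_torque": the same for the moment, N m; "opening": opening from 0.0 (shut) to 1.0 (fully open); "grasp_force": force on a finger pad.
Only numpy, scipy, OpenCV 4.12 (cv2) and the standard library are available. Lean on these libraries where they do the work, as an engineer would, in place of code of your own. Each camera call takes 0.05 s, during which the arm holds its last target. There are 200 camera calls.

## Task

The bench depositor has been washed: slide its hand carriage along by the grip until the fork's holes line up with the hole in the piston rod's eye, then couple them again with the steel pin that stands on its head on the worktop. The pin goes in level from the robot's side, right through both ears and the eye, until its head is fully home against the near ear. Leave the bowl, timer and tablespoon where they are.

Things in the scene. Friction and masses are not known exactly. Their poses are not given: they have to be found in the camera images.
- pin: Loose steel clevis pin, 105 mm long, 0.1 to 0.17 kg: square head 26x26x20 mm, round shank 16 mm across and 85 mm long whose last 12 mm taper to a 7 mm tip. Origin: centre of the head's flat outer face; +z runs along the shank from head to tip. It starts upright on its head, tip up. Lying down it rests on a flat of the head and the shank's end, so its tip points 4 degrees (0.07 rad) below level.
- pin_shoulder (a point): Centre of the underside of the pin's head, where the shank begins (20 mm along the pin's z).
- pin_tip (a point): Tip of the pin, 105 mm along its z.
- depositor: Steel batter depositor, fixed on the worktop: base plate 110x460 mm, top 22 mm high; at its left a cylinder (top 121 mm high, begins 85 mm from the eye hole) with a hopper (224 mm high, 114 mm wide, centred 190 mm from the eye hole). Origin on the worktop below the eye hole; +y along the machine towards hopper and spout, +x square to it, away from the robot, along the pin holes.
- eye_hole (a point): Centre of the hole in the eye on the fixed piston rod: plate 20 mm thick (x), 36 long (y), 38 high, hole 18.5 mm wide along x, axis 85 mm above the worktop.
- fork_mouth (a point): On the carriage: centre of the hole in the near fork ear's outer face, axes as the depositor's. The ears, 14 mm thick, 38 high (z 66 to 104), reaching 21 mm past the hole, stand either side of the eye, outer faces 54 mm apart; holes 18.5 mm wide, mouths bevelled 2 mm. In line when this point has the eye hole's y in the depositor's frame (then 27 mm nearer, along -x).
- carriage_grip (a point): On the carriage's axis, 23 mm below the top of its upright black grip, a round post 26 mm thick, from 57 to 115 mm high; 112 mm behind (-y) the fork hole, 35 mm behind the 104 mm high fork block; the carriage beside it is 54 mm high. Move it along the depositor's y.
- carriage (a joint): Slide of the carriage, 0 to 0.072 m, growing towards the hopper (+y); 0.060 = holes in line; starts between 0 and 0.038. Moves with about 2 N, stays where it is left, no detent; the tapered pin can draw it the last 3 mm into line.
- mixing_bowl: Plain bowl, 258 mm wide, 104 high, left of the work; leave alone. Origin under its centre.
- kitchen_timer: Round kitchen timer, 68 mm wide, 53 high, at the right; leave alone. Origin under its centre.
- tablespoon: Tablespoon with a red handle, 244 mm long, 17 high, lying at the right; leave alone. Origin under its middle.

How it is judged (in metres and radians):
At the end, for the whole second after the job is handed in: Carriage within 4 mm of 0.060; pin through near ear, eye and far ear, tip away from the robot, within 4 mm of the hole axis and 0.09 rad of its direction, underside of its head within 3 mm of the near ear's outer face; pin at rest and released (value of joint carriage between 0.056 and 0.064 m and x of pin_shoulder in the frame of fork_mouth between -0.003 and 0.003 m and y of pin_shoulder in the frame of fork_mouth between -0.004 and 0.004 m and z of pin_shoulder in the frame of fork_mouth between -0.004 and 0.004 m and x of pin_tip in the frame of fork_mouth above 0.078 m and angle between the z axis of pin and the x axis of fork_mouth, either way round below 0.09 rad and linear speed of pin below 0.02 m/s); the robot touches nothing.
It fails at once if the mixing bowl is shifted by more than 4 cm (distance of mixing_bowl from where it was at the start of the episode above 0.04 m).
It fails at once if the kitchen timer is shifted by more than 4 cm (distance of kitchen_timer from where it was at the start of the episode above 0.04 m).
It fails at once if the tablespoon is shifted by more than 4 cm (distance of tablespoon from where it was at the start of the episode above 0.04 m).
It also fails if it takes over 67 s, if anything falls off the work surface, if the arm or the gripper's body presses on something with over 40 N, if the wrist force passes 120 N, or if a joint passes its speed limit or range.

## Working session

There is one attempt and no reset: what is moved stays moved. The work goes in short steps, Python scripts to look and compute and a shell command to move; the robot and the scene stay as the last step left them, time stands still between calls to the robot, and variables do not carry over. Pictures are saved under pics/ and viewed, at most 10 in all, crops included, and the job is handed in when it is done.

```bash
ls; mkdir -p pics; python3 - <<'E'
from rig import r
import cv2,numpy as np
a=r.grab_frame("scene");b=r.grab_frame("top")
cv2.imwrite("pics/s0.png",a[:,:,::-1]);cv2.imwrite("pics/t0.png",b[:,:,::-1])
for n in("scene","top","wrist"):print(n,r.camera_params(n))
print(r.sense())
E
```

```text
pics
rig.py
steer.py
scene {'fx': 392.8962891639808, 'fy': 392.8962891639808, 'cx': 276.49521129684797, 'cy': 213.1383406930438, 'rvec': array([ 1.99941395, -1.34191761,  0.57047367]), 'tvec': array([-195.67557967,  388.69018291,  702.89263151])}
top {'fx': 465.2395603561691, 'fy': 465.2395603561691, 'cx': 279.23567845001037, 'cy': 209.68856500832743, 'rvec': array([ 2.12733166, -2.1886509 ,  0.14238219]), 'tvec': array([-7.49777098e-01,  5.06032919e+02,  1.21739584e+03])}
wrist {'fx': 325.19226210127806, 'fy': 325.19226210127806, 'cx': 274.37473605872776, 'cy': 208.4462490755426, 'rvec': array([-2.29266477, -1.78905042, -0.25179658]), 'tvec': array([-623.36871956,  -35.22446959,  380.64952773])}
{'clock': 0.1, 'qpos': array([ 1.32262710e+00,  3.53591889e-01,  1.63405283e+00,  6.06937648e-06,
        1.15519208e+00, -2.41536210e-03]), 'qvel': array([-0.00160211,  0.00018326, -0.00204826, -0.000345  ,  0.00061344,
       -0.00069686]), 'joint_efforts': array([ 1.51064574e-03, -6.06360626e+01, -3.42820036e+01,  2.67054420e-04,
        3.78480079e-03,  4.52019393e-06]), 'eef_pos': array([151.96554873, 605.83749132, 252.63157912]), 'tcp_rot': array([-3.14034852e+00, -8.55470833e-06,  2.89583633e+00]), 'contact_force': array([-0.59209817,  0.55096674,  0.96782994]), 'wrist_torque': array([-0.0133716 ,  0.00885971,  0.00028638]), 'grasp_force': 0.0, 'opening': 0.9995327260076534}
```

View pics/s0.png

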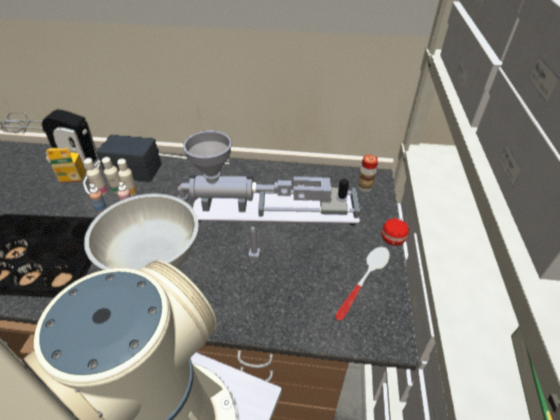

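View pics/t0.png

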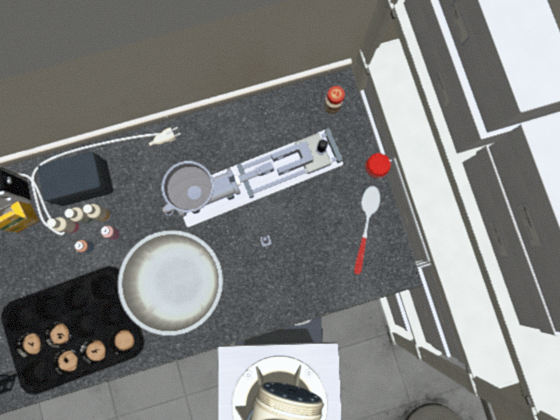

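The scene shows the pin base at (254,252) and its tip at (252,229), with the machine running from the hopper (208,150) to the grip (343,188). In the top view the pin is at (265,241), the hopper at (187,185) and the grip at (322,147). I'll enlarge both for accurate pixel positions.

```bash
python3 - <<'E'
import cv2,numpy as np
a=cv2.imread("pics/s0.png")[165:265,170:370];b=cv2.imread("pics/t0.png")[120:255,210:350]
A=cv2.resize(a,None,fx=4,fy=4,interpolation=cv2.INTER_CUBIC)
B=cv2.resize(b,None,fx=4,fy=4,interpolation=cv2.INTER_CUBIC)
cv2.imwrite("pics/s1.png",A);cv2.imwrite("pics/t1.png",B)
E
```

```text
(no output)
```

View pics/s1.png

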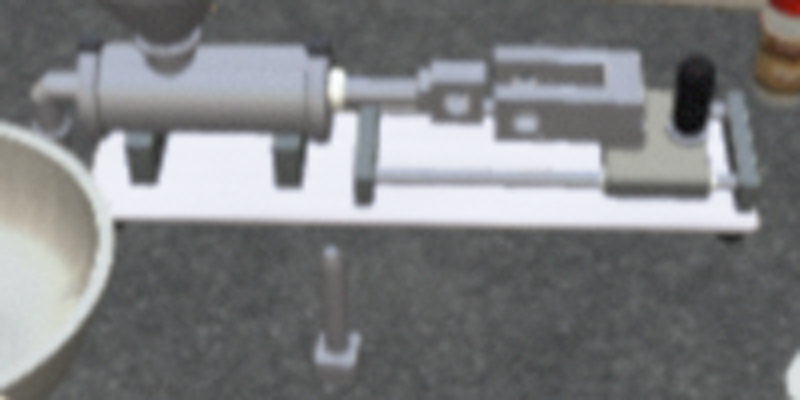

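View pics/t1.png

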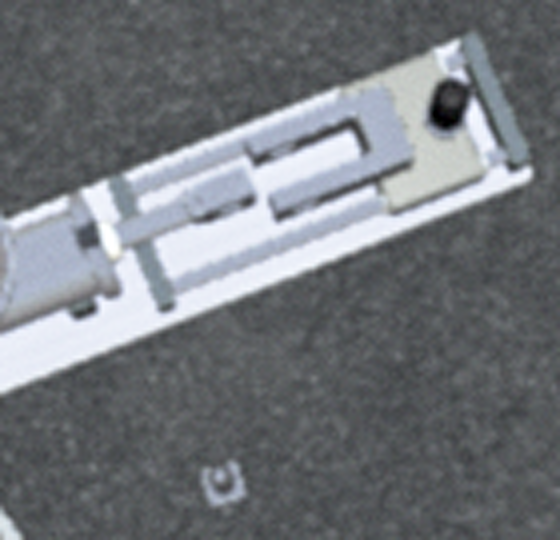

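Scene crop: eye hole at (455,104), near fork hole at (525,122), grip top at (695,62) and pin at (331,248)–(336,352). Top crop: eye top centre about (222,193), grip top (452,98), pin head (224,482). I'll fit the machine pose and slide from both views, and triangulate the grip and pin.

```bash
cat > h.py <<'E'
import numpy as np,cv2
from scipy.optimize import least_squares
from scipy.spatial.transform import Rotation as R
def proj(c,P,fish=False):
    P=np.atleast_2d(P).astype(float)
    C=R.from_rotvec(c["rvec"]).apply(P)+c["tvec"]
    if fish:
        rr=np.hypot(C[:,0],C[:,1]);t=np.arctan2(rr,C[:,2]);s=t/np.maximum(rr,1e-9)
        return np.c_[c["fx"]*C[:,0]*s+c["cx"],c["fy"]*C[:,1]*s+c["cy"]]
    return np.c_[c["fx"]*C[:,0]/C[:,2]+c["cx"],c["fy"]*C[:,1]/C[:,2]+c["cy"]]
def tri(obs):  # [(cam,uv,fish)]
    f=lambda p:np.concatenate([(proj(c,p,k)-uv).ravel() for c,uv,k in obs])
    s=least_squares(f,[500,100,50]);return s.x,s.fun
def W(p,D):  # depositor frame pt -> world, D=x,y,yaw
    return R.from_euler('z',D[2]).apply(np.atleast_2d(p))+[D[0],D[1],0]
E
python3 - <<'E'
from h import *;from rig import r
S=r.camera_params("scene");T=r.camera_params("top")
s=lambda u,v:np.array([170+u/4-.4,165+v/4-.4]);t=lambda u,v:np.array([210+u/4-.4,120+v/4-.4])
for n,a,b in(("grip top",(695,62),(453,97)),("pinhead",(337,352),(224,483)),("forktop far-back",(640,50),(395,88)),("forktop nearback",(644,110),(410,158)),("eyetop far +y?",(428,65),(190,184)),("eyetop near -y",(487,95),(258,197))):
    print(n,*tri([(S,s(*a),0),(T,t(*b),0)]))
so=[((-10,0,85),0,(455,104)),((-27,0,85),1,(525,122)),((0,-112,115),1,(695,60)),((27,21,104),1,(495,48)),((27,-77,104),1,(640,50)),((-27,21,104),1,(497,108)),((-27,-77,104),1,(644,110))]
to=[((0,0,104),0,(222,192)),((0,-112,115),1,(453,97)),((27,21,104),1,(245,147)),((27,-77,104),1,(395,88)),((-27,21,104),1,(277,208)),((-27,-77,104),1,(411,158))]
def f(p):
    o=[]
    for c,l,k in((S,so,s),(T,to,t)):
        for q,m,uv in l:
            q=np.array(q,float)
            if m:q[1]-=60-p[3]
            o.append((proj(c,W(q,p[:3]))[0]-k(*uv)))
    return np.ravel(o)
g=least_squares(f,[650,0,.3,20],x_scale=[10,10,.1,10],loss='soft_l1');print(g.x);print(f(g.x).reshape(-1,2).round(1).tolist())
E
```

```text
grip top [ 660.10115675 -129.82428818  119.59599167] [ 0.1684657  -0.01585263 -0.15444199  0.06051926]
pinhead [425.42168803  24.16417435  15.94804685] [ 0.09327579 -0.00711455 -0.08785483  0.04970343]
forktop far-back [668.45214799 -92.34744413 112.38077487] [ 0.7597113  -0.06965516 -0.6804457   0.28165531]
forktop nearback [ 627.65930154 -104.97305899   95.87070616] [-0.6706937   0.06126547  0.61698389 -0.25732575]
eyetop far +y? [612.51733683  39.13684318 101.2120821 ] [ 0.11759401 -0.00959189 -0.10060652  0.05144607]
eyetop near -y [604.55105123  -5.15242574  95.13445511] [-0.28477395  0.02396033  0.25057351 -0.12173544]
[6.06612512e+02 1.79656484e+01 3.54441779e-01 1.29945089e+01]
[[-0.2, 0.5], [-0.0, 0.6], [0.6, 1.6], [-0.2, 0.5], [-0.0, 0.7], [-0.8, -1.6], [0.3, -1.3], [0.2, -0.2], [0.2, -0.1], [-0.1, -2.2], [-2.3, -1.3], [-0.2, 1.7], [1.7, 0.2]]
```

The fit is consistent: depositor origin ≈ (607,18), yaw ≈ 0.354, slide ≈ 13 mm. The triangulated heights are about right (grip top 119 against 115 given, head centre about 16). Next I'll raise the tool, yaw it so it closes along the depositor's x, and compute the travel to the grip.

```bash
cat >> h.py <<'E'
def go(goal,rpy=None):
    from rig import r
    s=r.sense();M=R.from_euler('xyz',s["tcp_rot"])
    print("tcp",s["eef_pos"].round(1),s["tcp_rot"].round(3),"q",s["qpos"].round(3),"t",s["clock"])
    if rpy is not None:
        rv=(M.inv()*R.from_euler('xyz',rpy)).as_rotvec();print("rotvec",rv.round(4));M=R.from_euler('xyz',rpy)
    d=M.inv().apply(np.array(goal)-s["eef_pos"]);print("then d(tool)",d.round(1),"rows",np.abs(d).max()/41)
E
python3 steer.py '0 0 0 0 0 -40 1;0 0 0 0 0 -40 1;0 0 .12 0 0 0 1;0 0 .12 0 0 0 1;0 0 .12 0 0 0 1'
python3 steer.py '0 0 .12 0 0 0 1;0 0 .12 0 0 0 1;0 0 .12 0 0 0 1;0 0 .12 0 0 0 1;0 0 .12 0 0 0 1'
python3 steer.py '0 0 .01 0 0 0 1;0 0 0 0 0 0 1'
python3 -c "
from h import *;go([662,-131,330],[np.pi,0,1.925])"
```

```text
clock: 0.52
eef_pos: [152.1, 606.3, 333.9]
tcp_rot: [3.141, -0.0, 2.53]
contact_force: [1.2, -0.4, -0.3]
opening: 0.998
grasp_force: 0.0
clock: 0.93
eef_pos: [152.0, 606.0, 332.8]
tcp_rot: [-3.141, 0.001, 1.93]
contact_force: [0.1, 0.2, -0.3]
opening: 1.006
grasp_force: 0.0
clock: 1.1
eef_pos: [152.0, 606.0, 332.9]
tcp_rot: [-3.141, 0.001, 1.929]
contact_force: [0.6, 0.5, -0.2]
opening: 1.003
grasp_force: 0.0
tcp [152.  606.  332.9] [-3.141e+00  1.000e-03  1.929e+00] q [1.323 0.291 1.542 0.    1.309 0.965] t 1.1
rotvec [-0.0004  0.0006  0.0036]
then d(tool) [-868.2  222.7    2.9] rows 21.174929660833037
```

```bash

for i in 1; do :; done
python3 steer.py '0 0 0 -36 9.3 0 1;0 0 0 -36 9.3 0 1;0 0 0 -36 9.3 0 1;0 0 0 -36 9.3 0 1;0 0 0 -36 9.3 0 1' >/dev/null
python3 steer.py '0 0 0 -36 9.3 0 1;0 0 0 -36 9.3 0 1;0 0 0 -36 9.3 0 1;0 0 0 -36 9.3 0 1;0 0 0 -36 9.3 0 1' >/dev/null
python3 steer.py '0 0 0 -36 9.3 0 1;0 0 0 -36 9.3 0 1;0 0 0 -36 9.3 0 1;0 0 0 -36 9.3 0 1;0 0 0 -36 9.3 0 1' >/dev/null
python3 steer.py '0 0 0 -36 9.3 0 1;0 0 0 -36 9.3 0 1;0 0 0 -36 9.3 0 1;0 0 0 0 0 0 1;0 0 0 0 0 0 1'
python3 - <<'E'
from h import *;from rig import r
c=r.camera_params("wrist");a=r.grab_frame("wrist");cv2.imwrite("pics/w0.png",a[:,:,::-1]);np.savez("w0",**c)
Rm=R.from_rotvec(c["rvec"]);print("cam pos",-Rm.inv().apply(c["tvec"]),"fwd",Rm.inv().apply([0,0,1]))
D=[606.6,18,.3544]
for n,q in(("eye top",(0,0,104)),("forkmouth",(-27,-47,85)),("gripTop",(0,-159,115)),("c1",(27,-26,104)),("c2",(-27,-124,104))):print(n,proj(c,W(q,D),1).round(1))
go([662,-131,200],[np.pi,0,1.925])
E
```

```text
clock: 2.77
eef_pos: [534.9, 55.3, 332.9]
tcp_rot: [-3.141, -0.0, 1.926]
contact_force: [-0.1, -0.6, -0.5]
opening: 1.002
grasp_force: 0.0
cam pos [508.78348115 120.85690318 454.78736119] fwd [ 0.09618681 -0.26053454 -0.96066115]
eye top [[322.8 232.6]]
forkmouth [[297.5 262.3]]
gripTop [[316.1 345.7]]
c1 [[343.9 252.7]]
c2 [[296.5 320.8]]
tcp [534.2  56.3 332.9] [-3.141e+00 -1.000e-03  1.927e+00] q [ 0.102  0.146  1.726  0.     1.271 -0.254] t 2.8167
rotvec [-0.0008 -0.0006  0.0018]
then d(tool) [-220.    54.9  132.9] rows 5.366432563177328
```

View pics/w0.png

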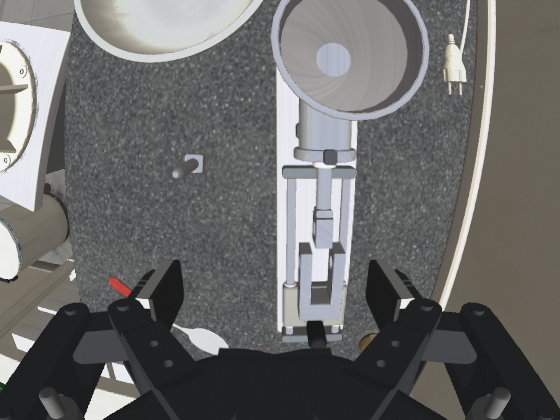

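The wrist view shows the eye at (323,228), fork tips at (306,245) and (338,245), the grip at (317,335) and the pin with its head at (194,163) and tip at (177,174). The fork tips sit about 8 px from the prediction, so I'll zoom and refit.

```bash
python3 - <<'E'
import cv2
a=cv2.imread("pics/w0.png")[140:350,165:375]
cv2.imwrite("pics/w1.png",cv2.resize(a[:,:],None,fx=2.8,fy=2.8,interpolation=cv2.INTER_CUBIC))
E
```

```text
(no output)
```

View pics/w1.png

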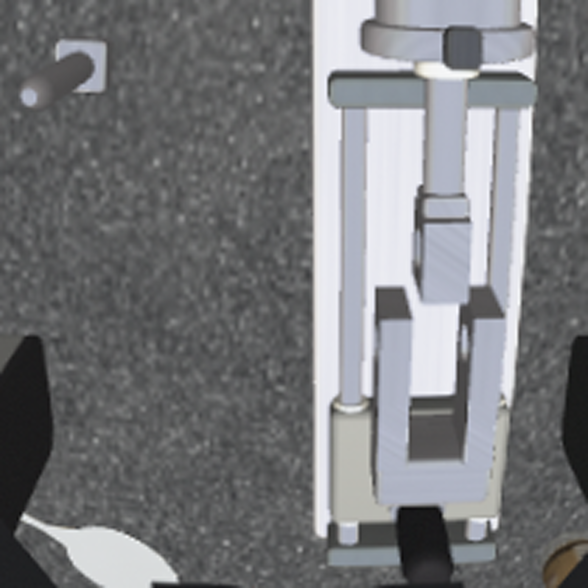

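The zoom agrees with the fit: eye top centre at crop (446,260), fork corners at (505,316), (379,320) and (378,500), pin head (81,66), tip (30,97). I'll refit with all three views and triangulate the pin.

```bash
python3 - <<'E'
from h import *;from rig import r
S=r.camera_params("scene");T=r.camera_params("top");w=np.load("w0.npz");w={k:w[k] for k in w}
s=lambda u,v:np.array([170+u/4-.4,165+v/4-.4]);t=lambda u,v:np.array([210+u/4-.4,120+v/4-.4]);z=lambda u,v:np.array([165+u/2.8-.3,140+v/2.8-.3])
so=[((-10,0,85),0,(455,104)),((-27,0,85),1,(525,122)),((0,-112,115),1,(695,60)),((27,21,104),1,(495,48)),((27,-77,104),1,(640,50))]
to=[((0,0,104),0,(222,192)),((0,-112,115),1,(453,97))]
wo=[((0,0,104),0,(446,260)),((27,21,104),1,(505,316)),((-27,21,104),1,(379,320)),((-27,-77,104),1,(378,502)),((27,-77,104),1,(489,498))]
def f(p):
    o=[]
    for c,l,k,h in((S,so,s,0),(T,to,t,0),(w,wo,z,1)):
        for q,m,uv in l:
            q=np.array(q,float)
            if m:q[1]-=60-p[3]
            o.append((proj(c,W(q,p[:3]),h)[0]-k(*uv)))
    return np.ravel(o)
g=least_squares(f,[606,18,.354,13],x_scale=[10,10,.1,10],loss='soft_l1');print(g.x);print(f(g.x).reshape(-1,2).round(1).tolist())
D=g.x
print("grip",W((0,-172+D[3],92),D),"eye",W((0,0,85),D),"mouth final",W((-27,0,85),D))
ph=W((0,0,0),D)
print("tip",*tri([(S,s(331,246),0),(w,z(30,97),1)]))
print("head top centre z20",*[tri([(S,s(337,342),0),(w,z(82,66),1),(T,t(224,482),0)])])
E
```

```text
[6.07643803e+02 1.83873841e+01 3.70988893e-01 1.33713354e+01]
[[-0.2, 0.3], [-0.0, 0.1], [0.3, 0.7], [-0.5, 0.1], [-0.4, -0.1], [-0.0, -0.5], [-0.6, -1.4], [-0.2, -0.0], [0.1, -0.5], [0.3, -0.7], [-0.8, 1.8], [0.2, 1.5]]
grip [[ 665.15259955 -129.44965993   92.        ]] eye [[607.64380341  18.38738414  85.        ]] mouth final [[582.48063256   8.59887902  85.        ]]
tip [426.55727907  25.50851497 108.70424433] [-0.40946851  0.08608966  0.05186417  0.19363336]
head top centre z20 (array([426.73184278,  25.17706759,  22.56413597]), array([-0.16904357,  0.26918678, -0.13708201,  0.29264376, -0.541601  ,
       -0.32806407]))
```

```bash
python3 -c "
from h import *;go([665,-129.5,250],[np.pi,0,1.942])"
```

```text
tcp [534.2  56.3 332.9] [-3.141e+00 -1.000e-03  1.927e+00] q [ 0.102  0.146  1.726  0.     1.271 -0.254] t 2.8167
rotvec [-0.0008 -0.0006 -0.0152]
then d(tool) [-220.6   54.5   82.9] rows 5.380870302136184
```

```bash

python3 steer.py '0 0 -.015 0 0 0 1;0 0 0 -36.8 9.1 13.8 1;0 0 0 -36.8 9.1 13.8 1;0 0 0 -36.8 9.1 13.8 1;0 0 0 -36.8 9.1 13.8 1' >/dev/null
python3 steer.py '0 0 0 -36.8 9.1 13.8 1;0 0 0 -36.8 9.1 13.8 1;0 0 0 0 0 0 1;0 0 0 0 0 0 1'
python3 -c "
from h import *;go([665,-129.5,89],[np.pi,0,1.942])"
```

```text
clock: 3.57
eef_pos: [664.9, -129.2, 248.9]
tcp_rot: [-3.14, -0.002, 1.942]
contact_force: [-0.9, -0.1, -0.9]
opening: 0.999
grasp_force: 0.0
tcp [ 664.9 -129.2  248.9] [-3.140e+00 -2.000e-03  1.942e+00] q [-0.194  0.439  1.514  0.     1.191 -0.565] t 3.5667
rotvec [-0.002  -0.0015  0.    ]
then d(tool) [ -0.3  -0.  159.9] rows 3.8994805697344694
```

```bash

python3 steer.py '0 0 0 0 0 40 1;0 0 0 0 0 40 1;0 0 0 0 0 30 1;0 0 0 0 0 25 1;0 0 0 0 0 20 1' 
python3 steer.py '0 0 0 0 0 5 1;0 0 0 0 0 0 .2;0 0 0 0 0 0 .2;0 0 0 0 0 0 .2;0 0 0 0 0 0 .2' 20
python3 steer.py '0 0 0 0 0 0 .2;0 0 0 0 0 0 .2;0 0 0 0 0 0 .2' 20
python3 -c "
from h import *;go([665+46.6*-.3626,-129.5+46.6*.932,89],[np.pi,0,1.942])"
```

```text
clock: 3.98
eef_pos: [663.8, -126.6, 94.3]
tcp_rot: [-3.14, -0.001, 1.944]
contact_force: [-0.0, -0.0, 0.6]
opening: 1.004
grasp_force: 0.0
clock: 4.4
eef_pos: [666.1, -129.2, 92.6]
tcp_rot: [3.139, 0.002, 1.941]
contact_force: [-0.8, -0.1, -0.3]
opening: 0.456
grasp_force: 0.0
clock: 4.65
eef_pos: [665.6, -129.5, 92.1]
tcp_rot: [3.14, 0.001, 1.941]
contact_force: [-3.1, -0.1, 6.2]
opening: 0.298
grasp_force: 19.9
tcp [ 665.6 -129.5   92.1] [3.140e+00 1.000e-03 1.941e+00] q [-0.194  0.604  1.626  0.     0.91  -0.564] t 4.65
rotvec [ 0.0014  0.0009 -0.0013]
then d(tool) [46.8 -0.6  3.1] rows 1.1418766376908165
```

```bash

python3 steer.py '0 0 0 9.3 0 0 .2;0 0 0 9.3 0 0 .2;0 0 0 9.3 0 0 .2;0 0 0 9.3 0 0 .2;0 0 0 9.3 0 0 .2' 
python3 steer.py '0 0 0 0 0 0 .2;0 0 0 0 0 0 .2;0 0 0 0 0 0 .2'
python3 - <<'E'
from h import *;from rig import r
go([0,0,0])
a=r.grab_frame("scene");b=r.grab_frame("wrist");c=r.camera_params("wrist");np.savez("w2",**c)
cv2.imwrite("pics/sx.png",a[:,:,::-1]);cv2.imwrite("pics/wx.png",b[:,:,::-1])
A=cv2.resize(a[150:240,225:350,::-1],None,fx=4.4,fy=4.4,interpolation=cv2.INTER_CUBIC)
p=proj(c,W((0,0,104),[607.6,18.4,.371]),1)[0];print(p)
E
```

```text
clock: 5.07
eef_pos: [649.2, -85.9, 92.2]
tcp_rot: [3.139, 0.002, 1.941]
contact_force: [0.7, -0.9, 6.3]
opening: 0.3
grasp_force: 20.5
clock: 5.32
eef_pos: [648.9, -85.4, 92.1]
tcp_rot: [3.14, 0.001, 1.941]
contact_force: [-0.9, 0.8, 8.0]
opening: 0.299
grasp_force: 20.6
tcp [648.9 -85.4  92.1] [3.140e+00 1.000e-03 1.941e+00] q [-0.133  0.574  1.683  0.     0.883 -0.504] t 5.3167
then d(tool) [ 314.4 -574.3   90.7] rows 14.007059103377806
[276.41078747   0.30466322]
```

```bash

python3 steer.py '0 0 0 0 0 0 1;0 0 0 0 0 0 1;0 0 0 0 0 0 1;0 0 0 0 0 0 1;0 0 0 0 0 -20 1' 
python3 steer.py '0 0 0 0 0 -30 1;0 0 0 0 0 -38 1;0 0 0 15 0 -38 1;0 0 0 30 0 0 1;0 0 0 0 0 0 1'
python3 steer.py '0 0 0 0 0 0 1;0 0 0 0 0 0 1'
python3 - <<'E'
from h import *;from rig import r
go([0,0,0])
c=r.camera_params("wrist");b=r.grab_frame("wrist");np.savez("w3",**c)
p=proj(c,W((0,0,104),[607.6,18.4,.371]),1)[0];print(p)
cv2.imwrite("pics/w3.png",b[:,:,::-1])
x,y=np.clip(p.astype(int),[65,65],[490,350]);print(x,y)
cv2.imwrite("pics/w3c.png",cv2.resize(b[y-65:y+65,x-65:x+65,::-1],None,fx=4.6,fy=4.6,interpolation=cv2.INTER_CUBIC))
E
```

```text
clock: 5.83
eef_pos: [645.7, -85.6, 107.1]
tcp_rot: [-3.136, -0.003, 1.941]
contact_force: [-1.5, -1.3, 0.3]
opening: 0.978
grasp_force: 0.0
clock: 6.25
eef_pos: [631.9, -41.1, 219.3]
tcp_rot: [3.138, 0.0, 1.941]
contact_force: [-1.1, 0.1, -0.5]
opening: 1.004
grasp_force: 0.0
clock: 6.42
eef_pos: [631.7, -44.1, 216.1]
tcp_rot: [-3.141, 0.0, 1.941]
contact_force: [-0.0, 0.2, -0.6]
opening: 0.999
grasp_force: 0.0
tcp [631.7 -44.1 216.1] [-3.141  0.     1.941] q [-0.072  0.402  1.649 -0.     1.091 -0.442] t 6.4167
then d(tool) [ 269.9 -572.7  216.4] rows 13.96851399148173
[277.04602313 121.87522779]
277 121
```

View pics/w3c.png

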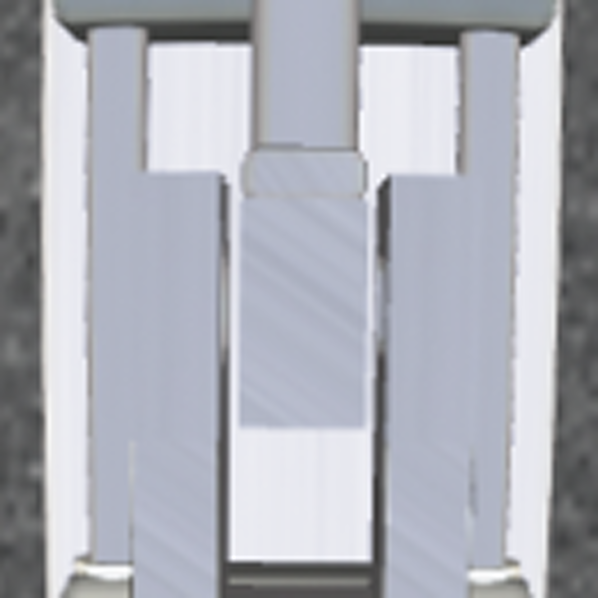

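Ears reach 22/6.4 ≈ 3.4 mm past the eye's end (3 mm when aligned), so the slide is about 60.4 mm, which is good. Next I'll topple the pin toward the machine's −y, pushing with closed fingers from its +y side.

```bash
python3 -c "
from h import *;go([415,55.1,200],[np.pi,0,1.941])"
```

```text
tcp [631.8 -44.5 215.8] [-3.141 -0.     1.941] q [-0.072  0.402  1.649 -0.     1.091 -0.442] t 6.4667
rotvec [-0.001  -0.0001 -0.0002]
then d(tool) [ 171.3 -166.1   15.8] rows 4.176835439310827
```

```bash

python3 steer.py '0 0 0 24.5 -23.7 2 0;0 0 0 24.5 -23.7 2 0;0 0 0 24.5 -23.7 2 0;0 0 0 24.5 -23.7 2 0;0 0 0 24.5 -23.7 2 0' >/dev/null
python3 steer.py '0 0 0 24.5 -23.7 2 0;0 0 0 24.5 -23.7 2 0;0 0 0 0 0 0 0;0 0 0 0 0 35 0;0 0 0 0 0 35 0'
python3 steer.py '0 0 0 0 0 33 0;0 0 0 0 0 0 0;0 0 0 0 0 0 0'
python3 -c "
from h import *;go([426.6,25.3,97],[np.pi,0,1.941])"
```

```text
clock: 7.3
eef_pos: [417.2, 55.9, 133.0]
tcp_rot: [3.136, 0.002, 1.941]
contact_force: [0.1, 0.5, -0.8]
opening: 0.0
grasp_force: 0.0
clock: 7.55
eef_pos: [414.2, 55.3, 98.3]
tcp_rot: [-3.137, -0.001, 1.94]
contact_force: [0.2, -0.5, 0.2]
opening: -0.001
grasp_force: 0.0
tcp [414.2  55.3  98.3] [-3.137e+00 -1.000e-03  1.940e+00] q [ 0.129  0.276  2.187 -0.     0.683 -0.24 ] t 7.55
rotvec [-0.0049 -0.0011 -0.0009]
then d(tool) [-32.4   0.7   1.3] rows 0.7914003439003643
```

```bash

python3 steer.py '0 0 0 -4 0 0 0;0 0 0 -4 0 0 0;0 0 0 -3 0 0 0;0 0 0 -2 0 0 0;0 0 0 -2 0 0 0' | grep -E "eef|force"
python3 steer.py '0 0 0 -2 0 0 0;0 0 0 -2 0 0 0;0 0 0 -2 0 0 0;0 0 0 -2 0 0 0;0 0 0 -2 0 0 0' | grep -E "eef|force"
python3 steer.py '0 0 0 -2 0 0 0;0 0 0 -2 0 0 0;0 0 0 -2 0 0 0;0 0 0 -2 0 0 0;0 0 0 -2 0 0 0' | grep -E "eef|force"
python3 steer.py '0 0 0 -2 0 0 0;0 0 0 -2 0 0 0;0 0 0 -2 0 0 0;0 0 0 -2 0 0 0;0 0 0 -2 0 0 0' | grep -E "eef|force"
python3 steer.py '0 0 0 -2 0 0 0;0 0 0 -2 0 0 0;0 0 0 -2 0 0 0;0 0 0 0 0 0 0;0 0 0 0 0 0 0' | grep -E "eef|force"
python3 - <<'E'
from h import *;from rig import r
for n in("top","scene"):
    a=r.grab_frame(n);cv2.imwrite(f"pics/{n}5.png",a[:,:,::-1])
    if n=="scene":cv2.imwrite("pics/s5c.png",cv2.resize(a[200:290,210:330,::-1],None,fx=5,fy=5,interpolation=cv2.INTER_CUBIC))
E
```

```text
eef_pos: [421.5, 41.6, 100.5]
contact_force: [0.5, 0.8, 0.5]
grasp_force: 0.1
eef_pos: [424.3, 32.4, 99.5]
contact_force: [-0.5, 0.4, 0.6]
grasp_force: 0.1
eef_pos: [427.9, 23.1, 99.4]
contact_force: [-0.3, -0.6, -0.2]
grasp_force: 0.0
eef_pos: [431.6, 13.7, 99.5]
contact_force: [0.1, 0.0, 0.3]
grasp_force: 0.0
eef_pos: [433.7, 8.2, 99.5]
contact_force: [-0.2, 0.7, 0.1]
grasp_force: 0.0
```

```bash

python3 steer.py '0 0 0 0 0 -40 0;0 0 0 0 0 -40 0;0 0 0 25 0 -40 0;0 0 0 0 0 0 0;0 0 0 0 0 0 0' | grep -E "eef|force"
python3 - <<'E'
from h import *;from rig import r
c=r.camera_params("wrist");b=r.grab_frame("wrist");np.savez("w6",**c)
cv2.imwrite("pics/w6.png",b[:,:,::-1])
s=cv2.resize(cv2.imread("pics/scene5.png")[200:280,220:300],(400,400),interpolation=cv2.INTER_CUBIC)
W6=cv2.resize(b[:300,130:430,::-1],(400,400),interpolation=cv2.INTER_CUBIC)
cv2.imwrite("pics/c6.png",np.hstack([s,W6]))
E
```

```text
eef_pos: [426.7, 29.6, 216.7]
contact_force: [-0.5, -0.3, -0.8]
grasp_force: 0.0
```

View pics/c6.png

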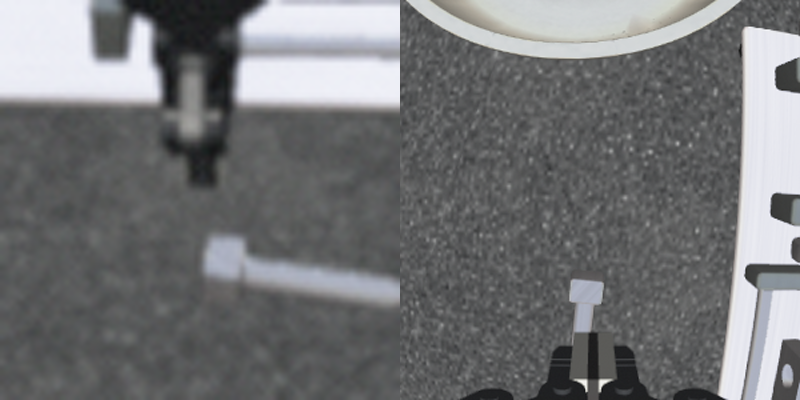

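The pin fell as intended: scene crop head at (225,258) with the shank running right, wrist crop head at (586,291) and the shank hidden under the fingers. I'll move along −y to see all of it, from two places.

```bash

python3 steer.py '0 0 0 -40 0 0 1;0 0 0 -40 0 0 1;0 0 0 -25 0 -10 1;0 0 0 0 0 0 1;0 0 0 0 0 0 1' | grep -E "eef|force"
python3 - <<'E'
from h import *;from rig import r
c=r.camera_params("wrist");b=r.grab_frame("wrist");np.savez("w7",**c);cv2.imwrite("pics/w7.png",b[:,:,::-1])
E
python3 steer.py '0 0 0 -40 0 0 1;0 0 0 0 0 0 1;0 0 0 0 0 0 1' | grep -E "eef|force"
python3 - <<'E'
from h import *;from rig import r
c=r.camera_params("wrist");b=r.grab_frame("wrist");np.savez("w8",**c);cv2.imwrite("pics/w8.png",b[:,:,::-1])
L=[]
for n in("w7","w8"):
    c=np.load(n+".npz");p=proj(c,[[450,-30,10]],1)[0].astype(int);im=cv2.imread(f"pics/{n}.png")
    x=max(p[0]-65,0);y=max(p[1]-65,0);print(n,x,y)
    L.append(cv2.resize(im[y:y+130,x:x+130],(400,400),interpolation=cv2.INTER_CUBIC))
cv2.imwrite("pics/c7.png",np.hstack(L))
E
```

```text
eef_pos: [463.2, -70.1, 223.3]
contact_force: [-0.6, 0.2, -0.0]
grasp_force: 0.0
eef_pos: [477.6, -106.2, 223.7]
contact_force: [-1.0, 0.8, -0.3]
grasp_force: 0.0
w7 213 79
w8 213 42
```

View pics/c7.png

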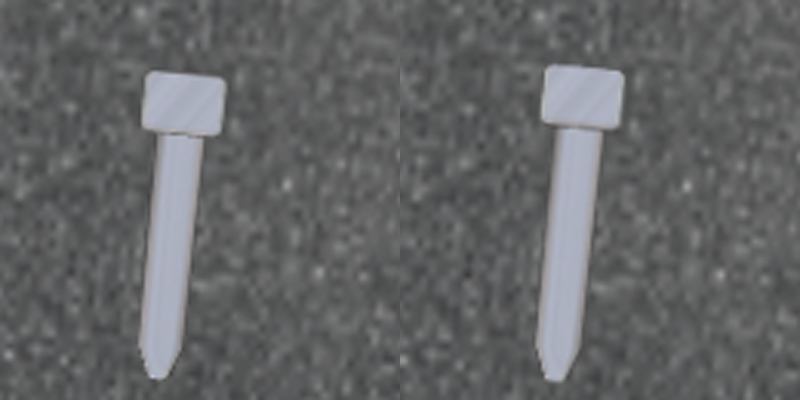

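Both crops show the pin whole: head top centre (184,103) and (183,96), tip (157,378) and (154,380). Triangulating these gives its position, yaw and height.

```bash
python3 - <<'E'
from h import *
a=np.load("w7.npz");b=np.load("w8.npz")
A=lambda u,v:np.array([213+u/3.077-.35,79+v/3.077-.35]);B=lambda u,v:np.array([213+u/3.077-.35,42+v/3.077-.35])
h,e=tri([(a,A(184,103),1),(b,B(183,96),1)]);t,f=tri([(a,A(157,378),1),(b,B(154,380),1)])
print(h,e,t,f)
# with heights from the text (head top 26, tip ~4)
def fix(z,o):
    s=least_squares(lambda p:np.concatenate([(proj(c,[p[0],p[1],z],1)-uv).ravel() for c,uv in o]),[450,-30]);return s.x,s.fun
H,e1=fix(26,[(a,A(184,103)),(b,B(183,96))]);T,e2=fix(4,[(a,A(157,378)),(b,B(154,380))])
print(H,e1,T,e2);d=T-H;print("len",np.hypot(*d),"ang",np.arctan2(d[1],d[0]))
ang=np.arctan2(d[1],d[0]);u=d/np.hypot(*d)
go(list(H)+[120],[np.pi,0,ang+np.pi])
E
```

```text
[432.41647252  -0.97670682  25.67129169] [ 0.02741923 -0.00019311 -0.02730629  0.0001351 ] [457.00056995 -91.79179806  11.21185721] [-0.09863538  0.00152083  0.09622316 -0.00109521]
[432.42786711  -0.99888494] [ 0.02754741  0.01974615 -0.02741911 -0.0201987 ] [457.2828476  -93.26029734] [-0.10359309 -0.38923763  0.10157259  0.37284497]
len 95.55071048234313 ang -1.3076462745469082
tcp [ 477.2 -105.6  223.7] [-3.14e+00 -2.00e-03  1.94e+00] q [-0.221  0.176  1.947  0.     1.021 -0.591] t 10.9667
rotvec [-0.002  -0.0015  0.1064]
then d(tool) [112.6 -16.  103.7] rows 2.7461529852050863
```

```bash

python3 steer.py '0 0 .106 0 0 0 1;0 0 0 38.5 -5.3 34 1;0 0 0 38.5 -5.3 34 1;0 0 0 38.5 -5.3 34 1;0 0 0 0 0 0 .7' | grep -E "eef|rot|force"
python3 steer.py '0 0 0 0 0 0 .7;0 0 0 0 0 0 .7;0 0 0 0 0 0 .7' | grep -E "eef|rot|force"
python3 -c "
from h import *;u=np.array([.2601,-.9656]);go([432.43-3*u[0],-1-3*u[1],26],[np.pi,0,1.834])"
```

```text
eef_pos: [434.3, -15.3, 137.8]
tcp_rot: [-3.132, -0.004, 1.837]
contact_force: [-2.2, 0.0, -0.4]
grasp_force: 0.0
eef_pos: [442.3, -19.6, 143.3]
tcp_rot: [3.14, 0.001, 1.835]
contact_force: [-0.1, -0.5, 1.0]
grasp_force: 0.0
tcp [442.3 -19.6 143.3] [3.140e+00 1.000e-03 1.835e+00] q [-0.048  0.223  2.112 -0.     0.806 -0.312] t 11.6333
rotvec [0.0016 0.0006 0.0012]
then d(tool) [ 23.5  -4.7 117.3] rows 2.859888000039266
```

```bash

python3 steer.py '0 0 0 12 -2.4 20 .7;0 0 0 11.5 -2.3 20 .7;0 0 0 0 0 25 .7;0 0 0 0 0 20 .7;0 0 0 0 0 0 .7' | grep -E "eef|rot|force"
python3 -c "
from h import *;u=np.array([.2601,-.9656]);go([432.43-3*u[0],-1-3*u[1],26],[np.pi,0,1.834])"
```

```text
eef_pos: [429.8, 1.4, 55.6]
tcp_rot: [-3.139, -0.001, 1.834]
contact_force: [-1.4, -0.1, 0.4]
grasp_force: 0.0
tcp [429.8   1.4  55.6] [-3.139e+00 -1.000e-03  1.834e+00] q [-0.     0.377  2.186 -0.     0.582 -0.263] t 12.05
rotvec [-0.0029 -0.0007  0.    ]
then d(tool) [-0.   1.9 29.6] rows 0.7218797368948656
```

```bash

python3 steer.py '0 0 0 0 1.5 12 .7;0 0 0 0 0 10 .7;0 0 0 0 0 6 .7;0 0 0 0 0 0 .7;0 0 0 0 0 0 .7' | grep -E "eef|rot|force"
python3 steer.py '0 0 0 0 0 0 .1;0 0 0 0 0 0 .1;0 0 0 0 0 0 .1;0 0 0 0 0 0 .1;0 0 0 0 0 0 .1' 70
python3 -c "
from h import *;u=np.array([.2601,-.9656]);go([432.43-3*u[0],-1-3*u[1],26],[np.pi,0,1.834])"
```

```text
eef_pos: [432.3, 2.0, 29.8]
tcp_rot: [-3.142, -0.0, 1.834]
contact_force: [0.3, 0.0, 1.1]
grasp_force: 0.0
clock: 12.88
eef_pos: [432.5, 2.2, 30.2]
tcp_rot: [3.141, 0.0, 1.835]
contact_force: [-1.2, -0.4, 8.9]
opening: 0.285
grasp_force: 68.2
tcp [432.5   2.2  30.2] [3.141 0.    1.835] q [ 2.000e-03  4.340e-01  2.191e+00 -0.000e+00  5.160e-01 -2.620e-01] t 12.8833
rotvec [0.0007 0.0003 0.0009]
then d(tool) [-0.1 -0.9  4.2] rows 0.10274047008099443
```

Gripped on the head (opening 0.285 ≈ 25 mm, 68 N). Now lift, turn +1.68 rad so the tip faces the machine, and tilt to level.

```bash

python3 steer.py '0 0 0 0 0 -20 .1;0 0 0 0 0 -35 .1;0 0 0 0 0 -35 .1;0 0 0 0 0 -30 .1;0 0 0 0 0 0 .1' | grep -E "force|eef"
python3 steer.py '0 0 -.12 0 0 0 .1;0 0 -.12 0 0 0 .1;0 0 -.12 0 0 0 .1;0 0 -.12 0 0 0 .1;0 0 -.12 0 0 0 .1' | grep -E "rot"
python3 steer.py '0 0 -.12 0 0 0 .1;0 0 -.12 0 0 0 .1;0 0 -.12 0 0 0 .1;0 0 -.12 0 0 0 .1;0 0 -.12 0 0 0 .1' | grep -E "rot"
python3 steer.py '0 0 -.12 0 0 0 .1;0 0 -.12 0 0 0 .1;0 0 -.12 0 0 0 .1;0 0 -.12 0 0 0 .1;0 -.07 0 0 0 0 .1' 
python3 steer.py '0 0 0 0 0 0 .1;0 0 0 0 0 0 .1' | grep -E "rot"
cat >> h.py <<'E'
def ins(x,D,dx=0,dy=0,dz=0,tilt=.07,yaw=None,C=(-3.1,0,17.2)):
    """print move putting pin shoulder at depositor x (pin level, on the hole axis)"""
    from rig import r
    yaw=D[2] if yaw is None else yaw
    M=R.from_euler('z',yaw-np.pi)*R.from_euler('x',np.pi)*R.from_rotvec([0,-tilt,0])
    p=np.array([-np.cos(.07),0,np.sin(.07)]);sh=np.array(C)+10*p
    print("pin dir",M.apply(p).round(3))
    g=W((x+dx,dy,85+dz),D)[0]-M.apply(sh);go(g,M.as_euler('xyz'))
E
python3 -c "
from h import *;ins(-27-115,[608.3,17.7,.371])"
```

```text
eef_pos: [435.2, 2.3, 154.6]
contact_force: [1.3, -0.5, 0.6]
grasp_force: 69.6
tcp_rot: [-3.141, -0.0, 2.441]
tcp_rot: [-3.142, -0.001, 3.041]
clock: 14.55
eef_pos: [433.8, 2.5, 149.4]
tcp_rot: [-3.141, 0.07, -2.76]
contact_force: [0.2, -0.5, -0.4]
opening: 0.285
grasp_force: 69.5
tcp_rot: [3.141, 0.068, -2.77]
pin dir [ 0.932  0.363 -0.   ]
tcp [431.1   2.  149.2] [ 3.141  0.068 -2.77 ] q [-0.018  0.169  2.168  0.039  0.742 -1.988] t 14.7167
rotvec [ 0.0005 -0.0022  0.0005]
then d(tool) [-11.2 -49.6  48.1] rows 1.2102584153055234
```

```bash

python3 steer.py '0 -.002 0 -3.7 -16.5 16 .1;0 0 0 -3.7 -16.5 16 .1;0 0 0 -3.7 -16.5 16 .1;0 0 0 0 0 0 .1;0 0 0 0 0 0 .1' | grep -E "force|eef"
python3 - <<'E'
from h import *;from rig import r
D=[608.3,17.7,.371];ins(-27-115,D)
a=r.grab_frame("scene");b=r.grab_frame("top");c=r.camera_params("wrist");w=r.grab_frame("wrist")
cv2.imwrite("pics/s9.png",a[:,:,::-1]);cv2.imwrite("pics/t9.png",b[:,:,::-1]);cv2.imwrite("pics/w9.png",w[:,:,::-1])
S=r.camera_params("scene");T=r.camera_params("top")
for q in((-27,0,85),(-57,0,85),(-122,0,85)):print(q,proj(S,W(q,D)).round(1),proj(T,W(q,D)).round(1),proj(c,W(q,D),1).round(1))
x=cv2.resize(a[160:250,215:315,::-1],(440,396),interpolation=cv2.INTER_CUBIC)
y=cv2.resize(b[150:250,225:315,::-1],(356,396),interpolation=cv2.INTER_CUBIC)
z=cv2.resize(w[0:270,130:430,::-1],None,fx=.66,fy=.66)
m=np.zeros((596,800,3),np.uint8);m[:396,:440]=x;m[:396,440:796]=y;m[400:400+z.shape[0],:z.shape[1]]=z
cv2.imwrite("pics/c9.png",m)
E
```

```text
eef_pos: [463.5, -38.9, 101.6]
contact_force: [-0.1, 0.0, -1.3]
grasp_force: 69.4
pin dir [ 0.932  0.363 -0.   ]
tcp [463.5 -38.9 101.6] [ 3.14   0.069 -2.77 ] q [-0.11   0.304  2.133  0.055  0.644 -2.095] t 15.1333
rotvec [ 0.0012 -0.001   0.0002]
then d(tool) [ 0.8  0.2 -0.4] rows 0.020184478590034558
(-27, 0, 85) [[283.5 195. ]] [[269.6 177.8]] [[273.4 419.1]]
(-57, 0, 85) [[283.4 202.6]] [[274.1 188.3]] [[273.4 395.5]]
(-122, 0, 85) [[283.2 220.3]] [[283.9 211.3]] [[273.3 322.8]]
```

View pics/c9.png

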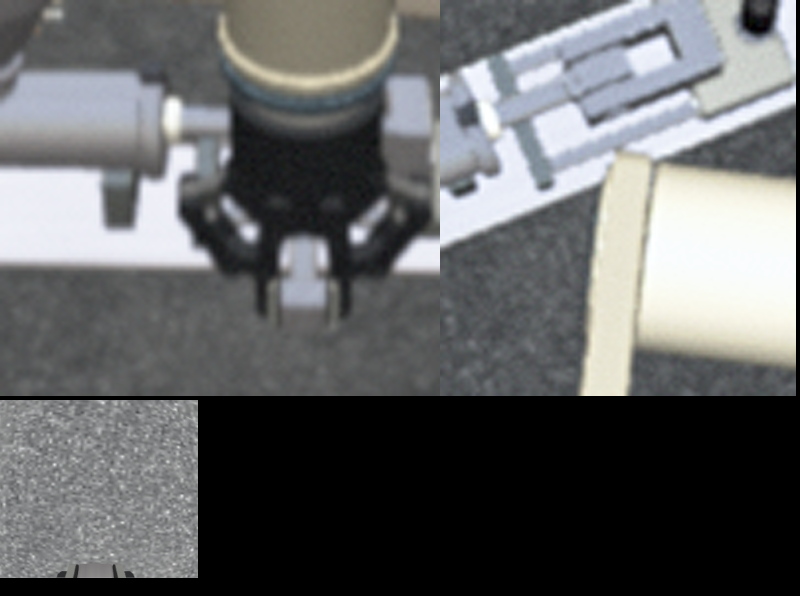

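The composite shows the scene (head at (304,290), where the fitted axis predicts about (300,265–300)), the top view with the fork aligned round the eye, and the wrist view with the tip hidden. The head is on the fitted axis within about 1 px, so I'll insert slowly, watching force.

```bash

python3 steer.py '0 0 0 -8 0 .6 .1;0 0 0 -8 0 .6 .1;0 0 0 -6 0 .4 .1;0 0 0 -4 0 .3 .1;0 0 0 0 0 0 .1' | grep -E "_force|eef"
python3 steer.py '0 0 0 -3 0 .2 .1;0 0 0 -3 0 .2 .1;0 0 0 0 0 0 .1' | grep -E "_force|eef"
python3 steer.py '0 0 0 -3 0 .2 .1;0 0 0 0 0 0 .1' | grep -E "_force|eef"
python3 steer.py '0 0 0 -3 0 .2 .1;0 0 0 0 0 0 .1' | grep -E "_force|eef"
python3 -c "
from h import *;ins(-27-75,[608.3,17.7,.371])
from rig import r;print(R.from_euler('z',-.371).apply(r.sense()['contact_force']))"
```

```text
eef_pos: [489.4, -28.6, 102.7]
contact_force: [0.7, -1.0, -0.4]
grasp_force: 69.5
eef_pos: [494.1, -26.8, 102.5]
contact_force: [-0.2, 0.1, -0.8]
grasp_force: 69.5
eef_pos: [496.8, -25.7, 102.5]
contact_force: [-0.1, -0.3, -0.6]
grasp_force: 69.5
eef_pos: [499.7, -24.7, 102.5]
contact_force: [0.9, 0.4, -1.8]
grasp_force: 69.5
pin dir [ 0.932  0.363 -0.   ]
tcp [499.7 -24.7 102.5] [-3.141  0.072 -2.768] q [-0.072  0.344  2.064  0.05   0.669 -2.054] t 16.2833
rotvec [-0.0001  0.0025  0.0021]
then d(tool) [-0.2  0.1  0.6] rows 0.015049325176575222
[ 0.96609312  0.09549324 -1.83373464]
```

```bash
cat > f.py <<'E'
from h import *;from rig import r
s=r.sense();print(s["eef_pos"].round(1),s["tcp_rot"].round(3),"Fdep",R.from_euler('z',-.371).apply(s['contact_force']).round(1),"T",s["wrist_torque"].round(2),"grip",round(s["grasp_force"],1),s["clock"])
E
python3 steer.py '0 0 0 -3 0 .5 .1;0 0 0 0 0 0 .1' >/dev/null; python3 f.py
python3 steer.py '0 0 0 -3 0 .3 .1;0 0 0 0 0 0 .1' >/dev/null; python3 f.py
python3 steer.py '0 0 0 -3 0 .2 .1;0 0 0 0 0 0 .1' >/dev/null; python3 f.py
python3 steer.py '0 0 0 -3 0 .2 .1;0 0 0 0 0 0 .1' >/dev/null; python3 f.py
```

```text
[502.6 -23.5 102.2] [-3.141  0.072 -2.768] Fdep [-0.2  0.7 -1.3] T [-0.05  0.04  0.01] grip 69.5 16.45
[505.4 -22.4 102.1] [-3.141  0.072 -2.768] Fdep [-0.   0.3 -1. ] T [-0.02  0.1   0.01] grip 69.6 16.6167
[508.2 -21.3 102.2] [-3.141  0.073 -2.768] Fdep [ 0.2  0.7 -1.2] T [-0.05  0.1   0.05] grip 69.5 16.7833
[511.  -20.2 102.2] [-3.141  0.072 -2.768] Fdep [ 0.8 -0.5 -0.8] T [-0.01  0.13  0.01] grip 69.5 16.95
```

```bash

python3 steer.py '0 0 0 -3 0 .2 .1;0 0 0 -3 0 .2 .1;0 0 0 0 0 0 .1' >/dev/null; python3 f.py
python3 steer.py '0 0 0 -3 0 .2 .1;0 0 0 -3 0 .2 .1;0 0 0 0 0 0 .1' >/dev/null; python3 f.py
python3 steer.py '0 0 0 -3 0 .2 .1;0 0 0 -3 0 .2 .1;0 0 0 0 0 0 .1' >/dev/null; python3 f.py
```

```text
[516.8 -18.  102.3] [-3.141  0.073 -2.768] Fdep [ 0.2  0.1 -0.6] T [-0.04  0.04  0.04] grip 69.5 17.2
[522.4 -15.8 102.3] [-3.141  0.073 -2.768] Fdep [ 0.7 -0.7 -1.3] T [-0.06  0.02 -0.  ] grip 69.5 17.45
[527.9 -13.6 102.3] [-3.141  0.073 -2.768] Fdep [ 0.9  0.  -1.8] T [-0.1   0.05 -0.01] grip 69.5 17.7
```

```bash
python3 -c "
from h import *;ins(-27,[608.3,17.7,.371])"
```

```text
pin dir [ 0.932  0.363 -0.   ]
tcp [527.9 -13.6 102.3] [-3.141  0.073 -2.768] q [-0.046  0.379  2.006  0.046  0.69  -2.025] t 17.7
rotvec [-0.0001  0.0026  0.0022]
then d(tool) [-44.8   0.    3.5] rows 1.0926692730657557
```

```bash

python3 steer.py '0 0 0 -3 0 .2 .1;0 0 0 -3 0 .2 .1;0 0 0 -3 0 .2 .1;0 0 0 0 0 0 .1' >/dev/null; python3 f.py
python3 steer.py '0 0 0 -4 0 .3 .1;0 0 0 -4 0 .3 .1;0 0 0 -4 0 .3 .1;0 0 0 0 0 0 .1' >/dev/null; python3 f.py
python3 steer.py '0 0 0 -4 0 .3 .1;0 0 0 -4 0 .3 .1;0 0 0 -4 0 .3 .1;0 0 0 0 0 0 .1' >/dev/null; python3 f.py
python3 steer.py '0 0 0 -3 0 .2 .1;0 0 0 -2 0 .15 .1;0 0 0 0 0 0 .1' >/dev/null; python3 f.py
```

```text
[536.4 -10.3 102.3] [-3.141  0.073 -2.768] Fdep [ 0.3 -0.4 -1.5] T [-0.17 -0.06 -0.16] grip 69.4 18.0333
[548.   -5.7 102.4] [-3.141  0.073 -2.768] Fdep [ 1.6 -1.1 -2. ] T [-0.17 -0.07 -0.09] grip 69.4 18.3667
[559.2  -1.3 102.4] [-3.141  0.073 -2.768] Fdep [ 1.3 -0.9 -1.5] T [-0.05  0.09  0.  ] grip 69.5 18.7
[5.632e+02 3.000e-01 1.023e+02] [-3.141  0.072 -2.768] Fdep [ 0.5  0.3 -0.6] T [0.02 0.08 0.03] grip 69.5 18.95
```

```bash

python3 steer.py '0 0 0 -2 0 .15 .1;0 0 0 -2 0 .15 .1;0 0 0 0 0 0 .1' >/dev/null; python3 f.py
python3 steer.py '0 0 0 -1 0 .07 .1;0 0 0 0 0 0 .1' >/dev/null; python3 f.py
python3 steer.py '0 0 0 -1 0 .07 .1;0 0 0 0 0 0 .1' >/dev/null; python3 f.py
python3 steer.py '0 0 0 -1 0 .07 .1;0 0 0 0 0 0 .1' >/dev/null; python3 f.py
```

```text
[566.9   1.7 102.3] [-3.141  0.072 -2.768] Fdep [-0.3 -0.8 -0.8] T [-0.04  0.08  0.01] grip 69.5 19.2
[567.5   2.  102.2] [ 3.142  0.072 -2.768] Fdep [ 0.1  0.5 -1.5] T [-0.07  0.08  0.02] grip 69.5 19.3667
[568.5   2.4 102.2] [-3.142  0.072 -2.768] Fdep [ 0.6 -0.  -0.7] T [-0.07  0.06  0.03] grip 69.5 19.5333
[569.5   2.8 102.3] [-3.142  0.072 -2.768] Fdep [ 0.7  0.3 -0.2] T [-0.04  0.06  0.01] grip 69.5 19.7
```

```bash

python3 steer.py '0 0 0 -1 0 .07 .1;0 0 0 0 0 0 .1' >/dev/null; python3 f.py
python3 steer.py '0 0 0 -1 0 .07 .1;0 0 0 0 0 0 .1' >/dev/null; python3 f.py
```

```text
[570.4   3.1 102.3] [-3.142  0.072 -2.768] Fdep [ 0.6  0.1 -0.9] T [-0.01  0.08 -0.02] grip 69.5 19.8667
[571.3   3.5 102.2] [-3.142  0.072 -2.768] Fdep [ 0.5  1.2 -1.6] T [-0.04  0.08  0.01] grip 69.5 20.0333
```

```bash

python3 steer.py '0 0 0 -1 0 .07 .1;0 0 0 0 0 0 .1' >/dev/null; python3 f.py
python3 steer.py '0 0 0 -1 0 .07 .1;0 0 0 0 0 0 .1' >/dev/null; python3 f.py
python3 steer.py '0 0 0 -1 0 .07 .1;0 0 0 0 0 0 .1' >/dev/null; python3 f.py
```

```text
[571.7   3.8 102.1] [ 3.141  0.071 -2.768] Fdep [-1.8 -0.7  0.7] T [-0.2   0.36 -0.05] grip 69.7 20.2
[571.7   3.9 101.9] [ 3.141  0.069 -2.768] Fdep [-7.  -0.7  1.4] T [-0.46  0.84 -0.08] grip 70.1 20.3667
[571.8   4.1 101.7] [ 3.141  0.067 -2.768] Fdep [-9.6 -1.5  4.6] T [-0.71  1.33 -0.12] grip 70.3 20.5333
```

Contact at 571.7 (force rises, no movement). Now release, lift clear, and nudge the head home with the closed fingers.

```bash

python3 steer.py '0 0 0 2 0 0 .1;0 0 0 0 0 0 .1;0 0 0 0 0 0 .6;0 0 0 0 0 0 .6;0 0 0 0 0 0 .6' 20 | grep -E "_force|open"; python3 f.py
python3 steer.py '0 0 0 0 0 -15 .6;0 0 0 0 0 -30 .6;0 0 0 0 0 -30 .6;0 .07 0 0 0 0 0;0 0 0 0 0 0 0'>/dev/null ; python3 f.py
python3 steer.py '0 0 0 20 0 0 0;0 0 0 25 0 0 0;0 0 0 5 0 0 0;0 0 0 0 0 0 0;0 0 0 0 0 0 0'>/dev/null ; python3 f.py
python3 - <<'E'
from h import *;from rig import r
D=[608.3,17.7,.371]
w=r.grab_frame("wrist");cv2.imwrite("pics/w10.png",w[:,:,::-1])
s=r.sense();print("dep TCP",R.from_euler('z',-.371).apply(s["eef_pos"]-[608.3,17.7,0]))
E
```

```text
contact_force: [0.1, 0.7, 0.6]
opening: 0.603
grasp_force: 0.0
[572.8   3.9 102.4] [-3.141  0.073 -2.768] Fdep [0.4 0.6 0.6] T [-0.06  0.04  0.07] grip 0.0 20.95
[569.7   2.1 179.4] [-3.139  0.005 -2.768] Fdep [-0.5  0.9  0.2] T [-0.04 -0.02  0.06] grip 0.0 21.3667
[520.8 -16.3 176.5] [ 3.142e+00  3.000e-03 -2.769e+00] Fdep [-0.5 -0.5 -0.3] T [-0.02 -0.05  0.  ] grip 0.0 21.7833
dep TCP [-9.33581346e+01 -6.05593344e-02  1.76637477e+02]
```

```bash

python3 steer.py '0 0 0 0 0 30 0;0 0 0 0 0 28 0;0 0 0 0 0 18 0;0 0 0 0 0 0 0;0 0 0 0 0 0 0'>/dev/null ; python3 f.py
python3 steer.py '0 0 0 -10 0 0 0;0 0 0 -10 0 0 0;0 0 0 -6 0 0 0;0 0 0 0 0 0 0'>/dev/null ; python3 f.py
python3 steer.py '0 0 0 -2 0 0 0;0 0 0 -2 0 0 0;0 0 0 0 0 0 0'>/dev/null ; python3 f.py
python3 steer.py '0 0 0 -2 0 0 0;0 0 0 0 0 0 0'>/dev/null ; python3 f.py
python3 steer.py '0 0 0 -2 0 0 0;0 0 0 0 0 0 0'>/dev/null ; python3 f.py
```

```text
[520.8 -16.  100.1] [ 3.141e+00  1.000e-03 -2.768e+00] Fdep [0.6 0.9 0.3] T [-0.01 -0.    0.  ] grip 0.0 22.25
[547.7  -6.2 102.1] [-3.14   0.006 -2.768] Fdep [ 0.1 -0.2 -0.1] T [-0.03  0.04  0.04] grip 0.0 22.5833
[548.8  -5.3 101. ] [-3.141e+00  2.000e-03 -2.768e+00] Fdep [-0.1  0.1 -0.3] T [ 0.02  0.   -0.01] grip 0.0 22.8333
[550.6  -4.6 100.9] [-3.142e+00  2.000e-03 -2.769e+00] Fdep [-0.6 -0.3 -0.3] T [-0.01 -0.03 -0.04] grip 0.0 23.0
[552.5  -3.9 100.9] [-3.142e+00  2.000e-03 -2.768e+00] Fdep [ 0.3  0.5 -0.8] T [-0.02  0.03 -0.01] grip 0.0 23.1667
```

```bash

python3 steer.py '0 0 0 -1.5 0 0 0;0 0 0 0 0 0 0'>/dev/null ; python3 f.py
python3 steer.py '0 0 0 -1.5 0 0 0;0 0 0 0 0 0 0'>/dev/null ; python3 f.py
python3 steer.py '0 0 0 -1.5 0 0 0;0 0 0 0 0 0 0'>/dev/null ; python3 f.py
python3 steer.py '0 0 0 -1.5 0 0 0;0 0 0 0 0 0 0'>/dev/null ; python3 f.py
```

```text
[553.9  -3.3 100.9] [-3.142e+00  2.000e-03 -2.768e+00] Fdep [-0.3  0.2 -0.3] T [ 0.02  0.   -0.03] grip 0.0 23.3333
[555.2  -2.8 100.9] [-3.142e+00  2.000e-03 -2.768e+00] Fdep [-0.6  0.2  0.1] T [ 0.01  0.01 -0.02] grip 0.1 23.5
[555.5  -2.7 100.7] [ 3.141 -0.    -2.768] Fdep [-4.3 -1.1  3.3] T [-0.5   0.63 -0.02] grip 2.5 23.6667
[555.6  -2.5 100.6] [ 3.141e+00 -3.000e-03 -2.768e+00] Fdep [-11.1  -3.    9. ] T [-1.    1.39 -0.07] grip 5.4 23.8333
```

```bash

python3 steer.py '0 0 0 -1.5 0 0 0;0 0 0 0 0 0 0'>/dev/null ; python3 f.py
python3 steer.py '0 0 0 6 0 0 0;0 0 0 20 0 0 0;0 0 0 20 0 -20 0;0 0 0 20 0 -30 0;0 0 0 0 0 0 0'>/dev/null
python3 steer.py '0 0 0 0 0 -30 0;0 0 0 0 0 0 0;0 0 0 0 0 0 0;0 0 0 0 0 0 0'>/dev/null; python3 f.py
python3 - <<'E'
from rig import r
print(r.sign_off())
E
```

```text
[555.6  -2.4 100.5] [ 3.141 -0.006 -2.768] Fdep [-17.5  -3.1  12.8] T [-1.41  2.07 -0.05] grip 8.2 24.0
[497.8 -25.2 180.5] [-3.141e+00  2.000e-03 -2.768e+00] Fdep [-0.2 -0.9  0.5] T [-0.    0.01 -0.02] grip 0.0 24.75
the job is handed in; nothing more can be done
None
```

The job is handed in, with no verdict shown: the carriage measured about 60 mm along its slide, the pin went through freely until a firm stop at the near ear, I released it and backed the arm clear at about 25 s. I judged the final seating by force, with no closing picture, and the bowl, timer and tablespoon were not touched.

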